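Shingle the pit templates in their tray

TASK

Finish the shingled row of pit templates in the tray: the large one already lies by the dark stop block, so lay the medium one next and the small one last, working away from the block. Each is laid in line with the one before, rounded end pointing to the stop block and resting on top of that template so that about a third of its length overlaps, with its painted tail down on the tray floor. Leave the large template where it lies and do not disturb the other things on the bench.

Things in the scene. Friction and masses are not known exactly. Their poses are not given: they have to be found in the camera images.
- tray: Shallow fixed wooden tray. Origin: centre of its underside, on the bench. Its x axis runs along the row, away from the stop block; y across. Floor 4 mm thick (its top is at z = 4 mm in this frame), inside 250 mm long (x -125 to +125) and 120 mm wide (y -60 to +60). Side walls and the wall at the +x end are 6 mm thick and 12 mm tall (8 mm above the floor). At the -x end is the dark stop block, 24 mm thick and 26 mm tall.
- tray_stop (a point): Foot of the stop block's inner face, middle of the tray's width, at the height of the tray floor's top.
- large: Large pit template of pale wood with a red tail, already lying flat in the tray with its rounded end 2 to 9 mm from the stop block. A flat slip 84 mm long, 58 mm wide, 8 mm thick: one end is a full half circle (radius 29 mm), the other is the straight tail, whose last 18 mm are painted. Origin: centre of the underside (half way along and across). x runs from the rounded end (x = -42 mm) to the tail (x = +42 mm), z up through its thickness. 24 g.
- medium: Medium pit template, yellow tail, lying flat on the bench at the start. As the large one, 84 mm long and 8 mm thick, but 50 mm wide (rounded end radius 25 mm). Same origin and axes. About 21 g; its centre of mass is 2 mm to the tail side of the origin.
- medium_round (a point): Outermost point of the medium template's rounded end, at mid-thickness.
- medium_tail (a point): Middle of the medium template's straight tail edge, at mid-thickness.
- small: Small pit template, blue tail, lying flat on the bench at the start. As the large one, 84 mm long and 8 mm thick, but 42 mm wide (rounded end radius 21 mm). Same origin and axes. About 18 g; its centre of mass is 2 mm to the tail side of the origin.
- small_round (a point): Outermost point of the small template's rounded end, at mid-thickness.
- small_tail (a point): Middle of the small template's straight tail edge, at mid-thickness.
- vise: Bystander: fixed cast-iron vise with chipped green paint, about 230 mm long and 170 mm wide over its base lugs, 165 mm tall to the top of the template that its jaws hold (not one of the row; its tail is grey). Origin: centre of its base on the bench; handle to its -x.
- tin: Bystander: loose round beeswax tin, dented silver, 75 mm across, 41 mm tall. Origin: centre of its underside.
- stone: Bystander: loose grey river burnishing stone, 58 mm across, 28 mm tall. Origin: centre of its underside.
- scraper: Bystander: loose blackened steel scraper card, 62 mm (x) by 120 mm (y), 2 mm thick. Origin: centre of its underside.
- ebony: Bystander: loose curved ebony handle blank, 170 mm long, 26 mm thick, lying along its x. Origin: under its middle.
- gouge: Bystander: loose carving gouge, wooden handle to its -x, 220 mm long, 26 mm thick. Origin: on the bench under the ferrule.
There are look-alikes about, which are no part of the job. Leave any orange or turquoise look-alike of the small alone.

How it is judged:
By the outcome, as a careful person would: the job done as asked, in the order asked, and still so for the second after the job is handed in, with the robot touching nothing.
It also fails if it takes over 58 s, if anything falls off the work surface, if the arm or the gripper's body presses on something with over 40 N, if the wrist force passes 120 N, or if a joint passes its speed limit or range.

ROBOT

A 7-joint arm with a two-finger parallel gripper is mounted at the origin on the work surface. World frame = base frame: x ahead of the robot, y to its left, z up, the work surface at z = 0. Lengths are in mm, angles in degrees, forces in N, time in s.
With the tool pointing down it reaches from about 425 to 875 mm from the base axis. Payload 8.4 kg.
Tool frame: the origin (TCP) lies midway between the tips of the shut fingers; the grasp point (between the pads) lies 19 mm behind it; z points along the fingers, x is the direction in which the jaws open and shut, and the axes are right-handed (so a half turn about z gives the same grasp; the last joint's range is limited). The gripper opens to 87 mm and grips with 3 to 60 N. Pads are 19 mm wide; open, the fingers measure 117 mm over their backs; the gripper's body (75 mm by 190 mm) begins 51 mm behind the grasp point.
Start: joints at [-78.85, 19.091, 2.286, 83.961, -0.768, 76.965, -3.352], TCP at [188.236, 622.118, 222.546] pointing down, gripper open.
Joint ranges: [-147.57, 147.57], [-21.85, 119.76], [-74.77, 79.35], [14.55, 137.4], [-85.83, 265.84], [4.83, 119.75], [-152.11, 152.11]. Speed limits (degrees/s): [127.2, 127.2, 159.86, 159.86, 180, 180, 180].

INTERFACE

Orientations are given as [roll, pitch, yaw] about the fixed x, y, z axes, in that order (R = Rz(yaw) Ry(pitch) Rx(roll)).
In Python, from bench import manip gives the robot as it stands.
- The arm moves only by the tool servo_tool, never from a script. Its argument "plan" is a list of rows, each a list of 3 entries, a list of its own where there are three numbers: the opening, from -1 (shut) to 1 (fully open), so that 0 is half open, then the shift along the tool's x, y, z in m, then the turn, a rotation vector about the tool's x, y, z in rad. In form: [[grip, [x, y, z], [ax, ay, az]], ...]. A call has 1 to 20 rows; each row is the pose to reach, as a shift and turn from the pose commanded when the call began, along the tool's axes at that moment; what a row does not reach only later rows make up. A row lasts 1/8 s, in which the tool goes at most 62.5 mm and 10.7 degrees, less where a joint would pass 70% of its speed; a pose out of reach is approached as far as the arm can. A call with a gripper value outside its range is refused whole. The fingers move at their own pace and stop on an object; the grip force is fixed at half the most. Time passes only in rows, so rows that repeat a pose let the fingers close. It gives the time, the measured TCP pose, the force and the opening at its end, in the units of the state.
- manip.get_state(): the state, without advancing time (a new reading comes with each control period).
- manip.read_camera(name): name is "scene" or "top" or "wrist"; returns a dict with "image" (400x640x3 uint8, red, green, blue), "range_z" (400x640 float32, mm along the optical axis (not along the pixel's ray), 0 where there is no reading), "fx", "fy", "cx", "cy" (pixels), "rvec" (rotation vector, rad) and "tvec" (3), from world to camera coordinates, as OpenCV has them; the wrist camera has in their place "mount" (4x4, takes a point from camera to tool coordinates, whose origin is the TCP and whose axes are the tool frame's). Camera axes: x right, y down, z forward; pixel columns grow to the right and rows downward; lengths in mm; the calibration is good to about 2 mm. A picture is of the moment at which its call begins: read the wrist's pose just before it.
- manip.hand_in(): hands the job in, once; it reports no verdict.
The state is a dict: "clock": time; "q": joint angles; "qvel": joint speeds; "joint_efforts": joint torques, N m; "tool_pos": TCP position; "ee_rot": TCP orientation; "ft_force": force on the tool from outside, world axes, zero at the start; "ft_torque": the same for the moment, N m; "finger_gap": finger opening in mm.
Only numpy, scipy, OpenCV 4.12 (cv2) and the standard library are available. Lean on these libraries where they do the work, as an engineer would, in place of code of your own. Each camera call takes 0.05 s, during which the arm holds its last target.

## Working session

There is one attempt and no reset: what is moved stays moved. The work goes in short steps, Python scripts to look and compute and a tool call to move; the robot and the scene stay as the last step left them, time stands still between calls to the robot, and variables do not carry over. Pictures are saved under pics/ and viewed, and the job is handed in when it is done.

Besides the shell and the picture viewer there is one more tool, called after ">>>" by a JSON object that holds its "op" and its "data". servo_tool: Moves the arm, as the interface text tells. Its arguments: {"type":"object","properties":{"plan":{"type":"array","items":{"type":"array"}}},"required":["plan"]}

```bash
mkdir -p pics; ls
python3 - <<'E'
from bench import manip
import cv2,numpy as np
print(manip.get_state())
for n in ["scene","top","wrist"]:
    c=manip.read_camera(n); cv2.imwrite(f"pics/{n}0.png",c["image"][:,:,::-1]); np.savez(f"pics/{n}0.npz",**c)
    print(n,{k:v for k,v in c.items() if k not in("image","range_z")})
E
```

```text
pics
{'clock': 0.0, 'q': array([-78.85266468,  19.13224426,   2.28473596,  84.00926871,
        -0.76670133,  76.96599385,  -3.35017805]), 'qvel': array([-0.02210274, -0.05251781, -0.03014106,  0.03706738, -0.06749646,
       -0.04177323,  0.02164656]), 'joint_efforts': array([-4.87246198e-04, -6.56351280e+01,  1.33479472e+00, -4.03818226e+01,
       -5.98451612e-02,  4.48338781e-02,  1.82067351e-04]), 'tool_pos': array([188.11081695, 621.70636662, 221.66913114]), 'ee_rot': array([1.79992635e+02, 9.19883061e-02, 7.31696924e+01]), 'ft_force': array([0.41284543, 0.4773984 , 0.4286323 ]), 'ft_torque': array([-0.04164005, -0.01857465,  0.02616171]), 'finger_gap': 87.52562713309491}
scene {'fx': 503.8352162069105, 'fy': 503.8352162069105, 'cx': 316.9264772606896, 'cy': 192.5051770779948, 'rvec': array([ 2.41566215,  0.84000738, -0.27335912]), 'tvec': array([-446.86717725, -249.47929949, 1970.34580554])}
top {'fx': 500.5910975742313, 'fy': 500.5910975742313, 'cx': 310.79249629816854, 'cy': 204.59613426848495, 'rvec': array([ 2.14616463, -2.11027441,  0.17826845]), 'tvec': array([  16.48352385,  533.45380506, 1337.61786967])}
wrist {'fx': 309.43325128959367, 'fy': 309.43325128959367, 'cx': 319.6931523680267, 'cy': 203.92533709367444, 'mount': array([[ 9.99999690e-01, -1.25760498e-04,  7.76718820e-04,
         8.47183626e-01],
       [-6.72560866e-05,  9.69869748e-01,  2.43624029e-01,
        -6.54823161e+01],
       [-7.83954366e-04, -2.43624005e-01,  9.69869439e-01,
        -1.62334749e+02],
       [ 0.00000000e+00,  0.00000000e+00,  0.00000000e+00,
         1.00000000e+00]])}
```

View pics/scene0.png

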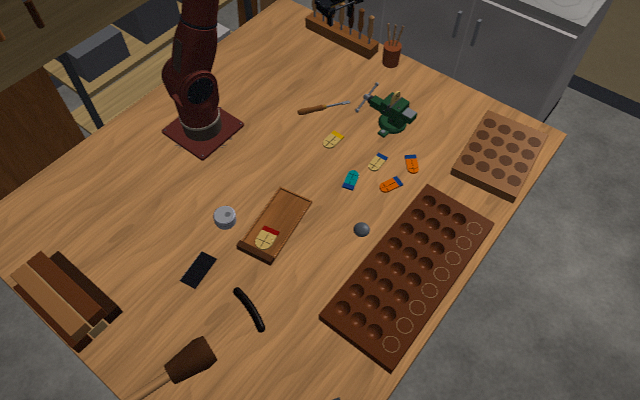

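View pics/top0.png

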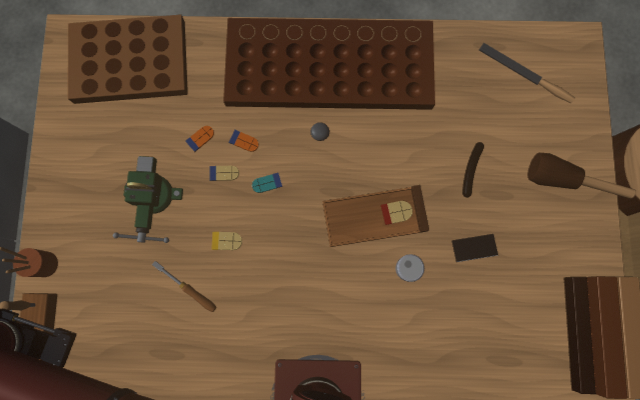

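View pics/wrist0.png

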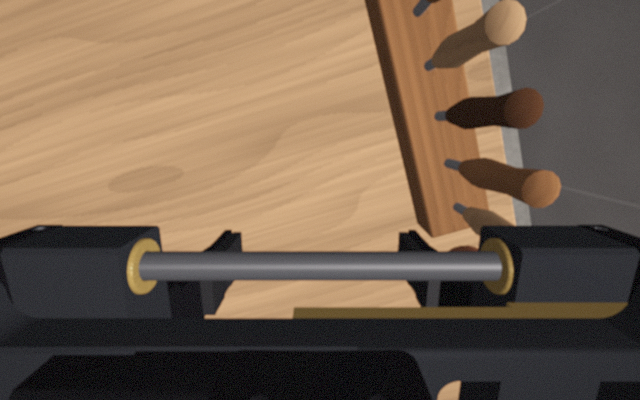

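The top view shows the medium at (227,241), the small at (224,173) with look-alikes around it, and the tray at (375,215) with its stop block on the right. Next I'll enlarge these areas.

```bash
cat > h.py <<'E'
import numpy as np,cv2
from scipy.spatial.transform import Rotation as Ro
def world(c,u,v,z):
    R=Ro.from_rotvec(c["rvec"]).as_matrix();t=c["tvec"]
    d=R.T@np.array([(u-c["cx"])/c["fx"],(v-c["cy"])/c["fy"],1]);o=-R.T@t
    return o+d*(z-o[2])/d[2]
E
python3 - <<'E'
import cv2,numpy as np
im=cv2.imread("pics/top0.png")
a=im[155:265,200:290]; b=im[175:255,315:435]
cv2.imwrite("pics/ca.png",cv2.resize(im[155:255,195:295],None,fx=6,fy=6,interpolation=cv2.INTER_CUBIC))
cv2.imwrite("pics/cb.png",cv2.resize(im[175:255,315:435],None,fx=6,fy=6,interpolation=cv2.INTER_CUBIC))
E
```

```text
(no output)
```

View pics/ca.png

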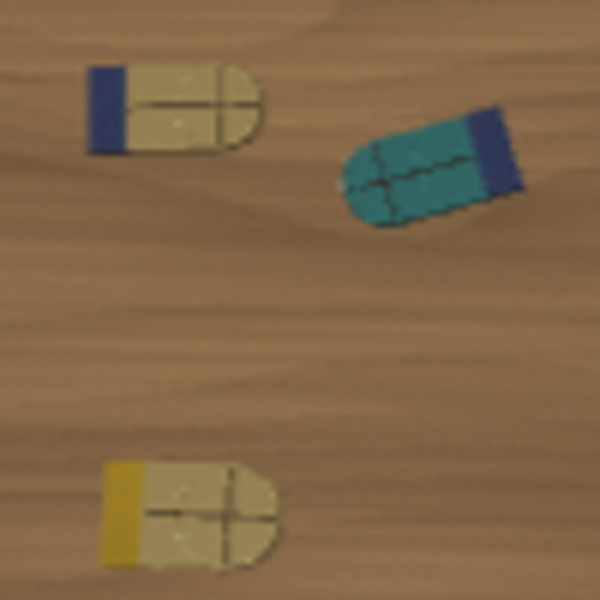

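View pics/cb.png

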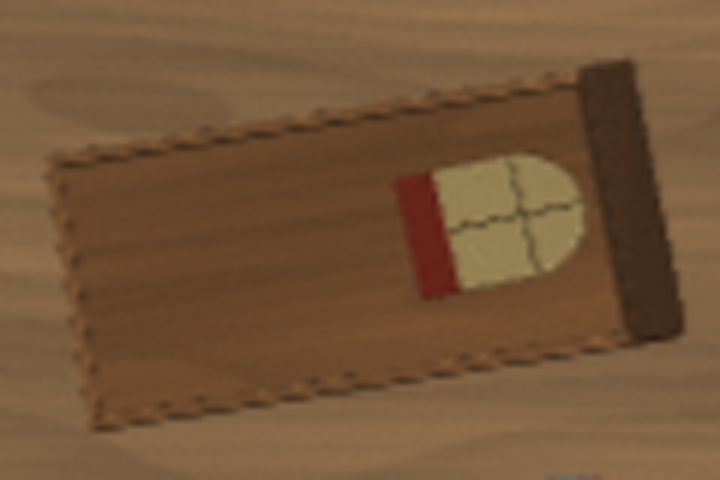

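Run:
```python
from h import *
c=dict(np.load("pics/top0.npz"))
def W(x,y,ox,oy,z): return world(c,ox+(x-2.5)/6,oy+(y-2.5)/6,z)
def tmpl(n,c1,c2,r,ox,oy,z):
    a,b,p=[W(*q,ox,oy,z)[:2] for q in (c1,c2,r)]
    t=(a+b)/2; d=t-p
    print(n,"tail",t.round(1),"round",p.round(1),"ctr",((t+p)/2).round(1),"len",np.linalg.norm(d).round(1),"w",np.linalg.norm(a-b).round(1),"yaw",np.degrees(np.arctan2(d[1],d[0])).round(1),"yaw by edge",(np.degrees(np.arctan2(*(b-a)[::-1]))).round(1))
tmpl("med",(104,461),(101,569),(280,518),195,155,8)
tmpl("small",(90,66),(87,154),(264,106),195,155,8)
tmpl("large",(395,178),(425,298),(586,207),315,175,12)
for n,p,z in [("TL",(45,152),12),("BL",(97,432),12),("stopTR",(633,60),26),("stopBR",(685,335),26),("stopTL",(580,65),26),("stopBL",(632,342),26)]: print(n,W(*p,315,175,z).round(1))
```

```text
med tail [433.1 302.5] round [433.  219.3] ctr [433.1 260.9] len 83.2 w 50.7 yaw 89.9 yaw by edge -178.6
small tail [627.5 319.2] round [630.8 235.1] ctr [629.2 277.1] len 84.2 w 43.3 yaw 92.2 yaw by edge -178.9
large tail [ 514.9 -178.3] round [ 530.9 -261.3] ctr [ 522.9 -219.8] len 84.5 w 58.5 yaw 100.9 yaw by edge -166.5
TL [553.1  -6.1  12. ]
BL [421. -32.  12.]
stopTR [ 599.1 -281.8   26. ]
stopBR [ 469.2 -303.2   26. ]
stopTL [ 596.3 -256.9   26. ]
stopBL [ 465.6 -278.7   26. ]
```

```bash
cat >> h.py <<'E'
def delta(s,pos,rpy):
    R0=Ro.from_euler("xyz",s["ee_rot"],degrees=True);R1=Ro.from_euler("xyz",rpy,degrees=True)
    sh=R0.inv().apply(np.array(pos)-s["tool_pos"])/1000
    rv=(R0.inv()*R1).as_rotvec()
    return sh.round(4).tolist(),rv.round(4).tolist()
E
python3 - <<'E'
from h import *
from bench import manip
s=manip.get_state()
print(delta(s,[433,269,222],[180,0,0]), delta(s,[433,269,130],[180,0,0]))
# height map check for vise
c=dict(np.load("pics/top0.npz"))
v,u=np.mgrid[0:400,0:640]; Z=c["range_z"]
P=np.stack([(u-c["cx"])/c["fx"]*Z,(v-c["cy"])/c["fy"]*Z,Z],-1)
R=Ro.from_rotvec(c["rvec"]).as_matrix(); Wd=(P-c["tvec"])@R
m=(Wd[...,2]>20)&(Z>0)&(u>100)&(u<205)&(v>140)&(v<260)
print(Wd[m].min(0),Wd[m].max(0))
m&=Wd[...,2]>100
print(Wd[m].min(0),Wd[m].max(0))
for n,b in [("turq",(250,172,284,196)),("orange",(230,128,260,152)),("small",(209,165,240,182))]:
    m=(u>b[0])&(u<b[2])&(v>b[1])&(v<b[3])&(Wd[...,2]>4);print(n,Wd[m].min(0).round(),Wd[m].max(0).round())
E
```

```text
([-0.2668, 0.3365, 0.0002], [0.0008, 0.001, 1.277]) ([-0.2667, 0.3365, 0.0922], [0.0008, 0.001, 1.277])
[420.83432271 401.04290247  20.00606119] [650.61972293 549.60491563 166.86004283]
[518.69027301 438.56108697 100.0094604 ] [649.45370948 518.4955951  166.86004283]
turq [295.  15.   4.] [ 631.  199. 1410.]
orange [295.  15.   4.] [ 762.  263. 1410.]
small [295.  15.   4.] [ 650.  319. 1410.]
```

>>> {"op": "servo_tool", "data": {"plan": [[1,[-0.267,0.3365,0],[0,0,1.277]],[1,[-0.267,0.3365,0],[0,0,1.277]],[1,[-0.267,0.3365,0],[0,0,1.277]],[1,[-0.267,0.3365,0],[0,0,1.277]],[1,[-0.267,0.3365,0],[0,0,1.277]],[1,[-0.267,0.3365,0],[0,0,1.277]],[1,[-0.267,0.3365,0],[0,0,1.277]],[1,[-0.267,0.3365,0],[0,0,1.277]],[1,[-0.267,0.3365,0.092],[0,0,1.277]],[1,[-0.267,0.3365,0.092],[0,0,1.277]],[1,[-0.267,0.3365,0.092],[0,0,1.277]],[1,[-0.267,0.3365,0.092],[0,0,1.277]]]}}

```text
clock: 1.65
tool_pos: [433.4, 270.0, 131.9]
ee_rot: [-179.9, -0.1, 0.1]
ft_force: [0.4, 0.3, -0.1]
finger_gap: 87.1
```

Run:
```python
from bench import manip
import cv2,numpy as np
s=manip.get_state(); print(s["clock"],s["tool_pos"],s["ee_rot"],s["ft_force"],s["q"].round(0))
c=manip.read_camera("wrist"); cv2.imwrite("pics/w1.png",c["image"][:,:,::-1]); np.savez("pics/w1.npz",**c,tp=s["tool_pos"],er=s["ee_rot"])
```

```text
1.65 [433.40249903 270.01199986 131.88547085] [-1.79943760e+02 -6.11714793e-02  5.60938226e-02] [ 0.42065312  0.34383586 -0.0703503 ] [-59.   7.  23. 111.  -3.  63. -34.]
```

View pics/w1.png

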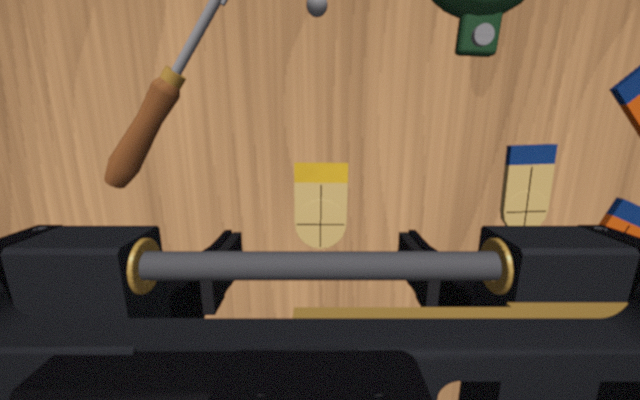

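The wrist view shows the medium with tail corners at (294,163) and (348.5,163) and its round tip at (320,249). The small's tail corners are at (507,146) and (556,145).

```bash
cat >> h.py <<'E'
def wristw(c,u,v,z):
    R=Ro.from_euler("xyz",c["er"],degrees=True).as_matrix();M=c["mount"]
    d=R@M[:3,:3]@np.array([(u-c["cx"])/c["fx"],(v-c["cy"])/c["fy"],1]);o=R@M[:3,3]+c["tp"]
    return o+d*(z-o[2])/d[2]
E
python3 - <<'E'
from h import *
c=dict(np.load("pics/w1.npz"))
for n,z,*p in [("med",8,(294,163),(348.5,163),(320.5,248.5)),("small",8,(507,146),(556,145))]:
    q=[wristw(c,*x,z)[:2] for x in p]; print(n,np.round(q,1), (np.round((q[0]+q[1])/2,1)))
im=cv2.imread("pics/w1.png")[150:260,280:380]
cv2.imwrite("pics/w1c.png",cv2.resize(im,None,fx=5,fy=5,interpolation=cv2.INTER_CUBIC))
E
```

```text
med [[410.8 304.2]
 [461.1 304.2]
 [435.4 219.8]] [435.9 304.2]
small [[605.3 319.8]
 [649.8 320.7]] [627.5 320.3]
```

View pics/w1c.png

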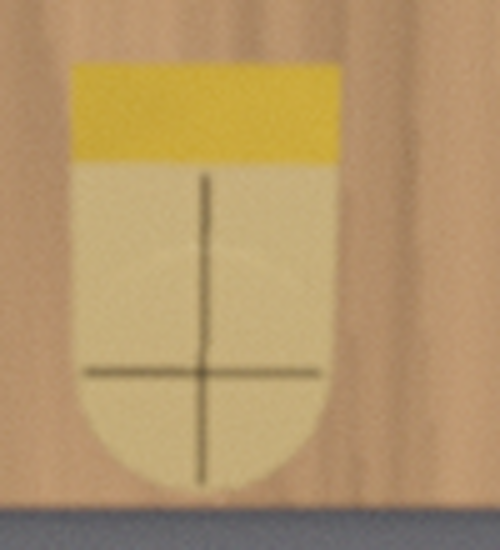

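>>> {"op": "servo_tool", "data": {"plan": [[1,[0.002,0,0.06],[0,0,0]],[1,[0.002,0,0.11],[0,0,0]],[1,[0.002,0,0.125],[0,0,0]],[1,[0.002,0,0.13],[0,0,0]],[1,[0.002,0,0.13],[0,0,0]],[1,[0.002,0,0.13],[0,0,0]]]}}

```text
clock: 2.45
tool_pos: [436.0, 269.9, 2.1]
ee_rot: [-179.9, -0.1, -0.0]
ft_force: [0.1, -0.6, -0.6]
finger_gap: 86.9
```

>>> {"op": "servo_tool", "data": {"plan": [[-1,[0,0,0],[0,0,0]],[-1,[0,0,0],[0,0,0]],[-1,[0,0,0],[0,0,0]],[-1,[0,0,0],[0,0,0]],[-1,[0,0,0],[0,0,0]],[-1,[0,0,0],[0,0,0]]]}}

```text
clock: 3.2
tool_pos: [435.0, 269.1, 0.5]
ee_rot: [180.0, 0.0, -0.0]
ft_force: [0.8, -0.6, -0.5]
finger_gap: 49.0
```

>>> {"op": "servo_tool", "data": {"plan": [[-1,[0,0,-0.04],[0,0,0]],[-1,[0,0,-0.1],[0,0,0]],[-1,[0,0,-0.15],[0,0,0]],[-1,[0.01,0.06,-0.15],[0,0,-0.04]],[-1,[0.02,0.12,-0.15],[0,0,-0.08]],[-1,[0.03,0.18,-0.15],[0,0,-0.12]],[-1,[0.04,0.24,-0.15],[0,0,-0.16]],[-1,[0.05,0.3,-0.15],[0,0,-0.19]],[-1,[0.06,0.36,-0.15],[0,0,-0.19]],[-1,[0.07,0.42,-0.15],[0,0,-0.19]],[-1,[0.08,0.48,-0.15],[0,0,-0.19]],[-1,[0.09,0.53,-0.15],[0,0,-0.19]],[-1,[0.09,0.56,-0.15],[0,0,-0.19]],[-1,[0.09,0.56,-0.15],[0,0,-0.19]],[-1,[0.09,0.56,-0.15],[0,0,-0.19]],[-1,[0.09,0.56,-0.15],[0,0,-0.19]]]}}

```text
clock: 5.2
tool_pos: [525.4, -289.3, 150.5]
ee_rot: [-180.0, -0.0, 11.0]
ft_force: [1.1, 0.4, -0.0]
finger_gap: 49.2
```

Run:
```python
from bench import manip
import cv2,numpy as np
s=manip.get_state(); print(s["clock"],s["tool_pos"],s["ee_rot"],s["ft_force"],s["q"].round(0),s["finger_gap"])
c=manip.read_camera("wrist"); cv2.imwrite("pics/w2.png",c["image"][:,:,::-1]); np.savez("pics/w2.npz",**c,tp=s["tool_pos"],er=s["ee_rot"])
```

```text
5.2 [ 525.40882182 -289.31191061  150.51972609] [-1.79951261e+02 -1.87341032e-02  1.09977886e+01] [ 1.0763672   0.35427257 -0.00636006] [-15.  21.  49.  98. -17.  68.  50.] 49.19639908404509
```

View pics/w2.png

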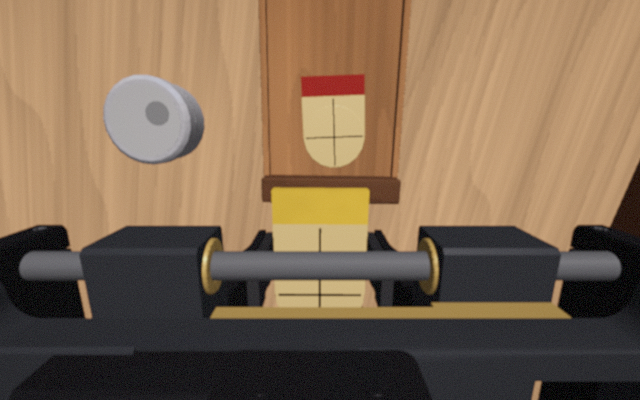

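The wrist view shows the medium held level, with its yellow tail edge at v≈188. Beyond it is the large template, with its red tail at (302..364,75) and round tip near (334,167). I'll enlarge both.

Run:
```python
import cv2
im=cv2.imread("pics/w2.png")
cv2.imwrite("pics/w2c.png",cv2.resize(im[60:180,255:415],None,fx=5,fy=5,interpolation=cv2.INTER_CUBIC))
cv2.imwrite("pics/w2d.png",cv2.resize(im[170:230,255:415],None,fx=5,fy=5,interpolation=cv2.INTER_CUBIC))
```

```text
(no output)
```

View pics/w2c.png

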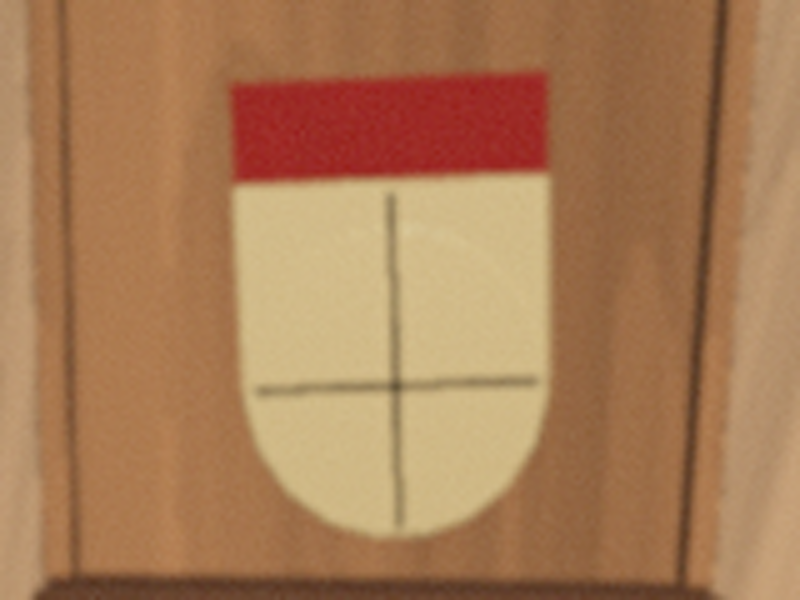

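View pics/w2d.png

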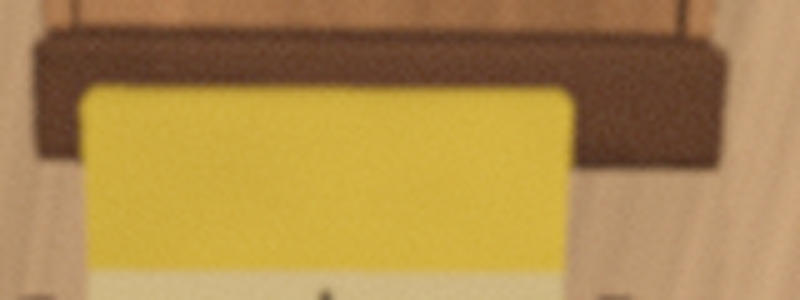

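Run:
```python
from h import *
c=dict(np.load("pics/w2.npz"))
f=lambda x,y,z,oy=60:wristw(c,255+(x-2)/5,oy+(y-2)/5,z)[:2]
a,b,r=f(232,86,12),f(548,74,12),f(401,540,12); t=(a+b)/2
g1=f(390,195,12);g2=f(401,525,12)
yw=lambda d:np.degrees(np.arctan2(d[1],d[0])).round(2)
print("large tail",t,"round",r,"len",np.linalg.norm(t-r),"w",np.linalg.norm(a-b),"yaw",yw(t-r),"edge",yw(b-a)+90,"groove",yw(g1-g2))
# tray inner walls at floor z=4
l1,l2=f(65,20,4),f(77,570,4); r1,r2=f(722,20,4),f(682,570,4)
print("tray yaw",yw(l1-l2),yw(r1-r2)); print(l1,l2,r1,r2)
s1,s2=f(50,580,26),f(700,590,26);print("stop edge",yw(s2-s1)+90,s1,s2)
tp=c["tp"]
for z in (4,5,6,7,8):
    A=f(80,88,tp[2]+z,170);B=f(573,88,tp[2]+z,170)
    R=Ro.from_euler("xyz",c["er"],degrees=True)
    m=np.append((A+B)/2,tp[2]+z); print(z,np.linalg.norm(A-B),R.inv().apply(m-tp),yw(B-A))
```

```text
large tail [ 516.77153727 -177.39594272] round [ 535.69416719 -258.95974927] len 83.73004516014282 w 57.42479568940453 yaw 103.06 edge 103.03999999999999 groove 103.59
tray yaw 100.02 100.05
[ 455.82875259 -177.47792154] [ 473.62323012 -278.20979031] [ 575.06101706 -154.27604816] [ 592.92589885 -255.03381694]
stop edge 100.1 [ 471.80674059 -277.16576199] [ 591.51018796 -255.8341967 ]
4 51.324404390534255 [  1.15087322 -35.89630623  -3.96908981] 10.99
5 51.00036562742379 [  1.1495162  -36.08988464  -4.968926  ] 10.99
6 50.6763268643132 [  1.14815919 -36.28346304  -5.96876219] 10.99
7 50.35228810120274 [  1.14680217 -36.47704144  -6.96859838] 10.99
8 50.028249338092145 [  1.14544516 -36.67061985  -7.96843457] 10.99
```

```bash
cat >> h.py <<'E'
def place(T,yaw,zt,b,tilt,dist=56):
    u=np.array([np.cos(np.radians(yaw)),np.sin(np.radians(yaw))])
    P=np.append(np.array(T)+dist*u,zt)
    R=Ro.from_euler("xyz",[180,0,yaw-90],degrees=True)*Ro.from_rotvec([-np.radians(tilt),0,0])
    return P,P-R.apply(b),R.as_euler("xyz",degrees=True)
E
python3 - <<'E'
from h import *
from bench import manip
s=manip.get_state();print(s["tool_pos"],s["ee_rot"])
T=(515.65,-177.6)
b=np.array([0,-36.2,1.5])
P,tcp,rpy=place(T,103.1,5.0,b,8.2); print(P,tcp,rpy)
# lateral position in tray: tray wall midline
l=np.array([455.8,-177.5]);r=np.array([575.06,-154.28]);
n=np.array([np.cos(np.radians(10)),np.sin(np.radians(10))])
mid=(l@n+r@n)/2-1.15
print("lat TCP",tcp[:2]@n-mid,"tail",P[:2]@n-mid, "lg tail",np.array(T)@n-mid, "width",(r-l)@n)
u=np.array([np.cos(np.radians(103.1)),np.sin(np.radians(103.1))]);Q=np.array(T)+112*u;print("small tail lat",Q@n-mid)
for up in (60,15,0):
    print(up,delta(s,tcp+[0,0,up],rpy))
E
```

```text
[ 525.3983124  -289.40986062  150.57768682] [-1.79958349e+02 -2.21390814e-02  1.09975982e+01]
[ 502.95752678 -123.05734583    5.        ] [ 511.02992981 -157.74643118   11.64783175] [171.8   0.   13.1]
lat TCP -1.769107349605747 tail -3.695175981964553 lg tail -0.6667624548171034 width 121.48028330966198
small tail lat -6.723589509111946
60 ([0.011, -0.1319, 0.079], [-0.1438, 0.0022, -0.0367])
15 ([0.011, -0.1319, 0.124], [-0.1438, 0.0022, -0.0367])
0 ([0.011, -0.1319, 0.139], [-0.1438, 0.0022, -0.0367])
```

>>> {"op": "servo_tool", "data": {"plan": [[-1,[0.011,-0.06,0],[-0.05,0,-0.018]],[-1,[0.011,-0.12,0],[-0.144,0.002,-0.037]],[-1,[0.011,-0.132,0.04],[-0.144,0.002,-0.037]],[-1,[0.011,-0.132,0.09],[-0.144,0.002,-0.037]],[-1,[0.011,-0.132,0.119],[-0.144,0.002,-0.037]],[-1,[0.011,-0.132,0.119],[-0.144,0.002,-0.037]],[-1,[0.011,-0.132,0.119],[-0.144,0.002,-0.037]],[-1,[0.011,-0.132,0.119],[-0.144,0.002,-0.037]]]}}

```text
clock: 6.25
tool_pos: [512.0, -159.2, 33.0]
ee_rot: [171.7, -0.1, 13.0]
ft_force: [0.1, 0.3, 0.3]
finger_gap: 49.4
```

Run:
```python
from h import *
from bench import manip
s=manip.get_state(); print(s["clock"],s["tool_pos"],s["ee_rot"],s["ft_force"])
P,tcp,rpy=place((515.65,-177.6),103.1,5.0,np.array([0,-36.2,1.5]),8.2)
print(delta(s,tcp,rpy),delta(s,tcp+[0,0,30],rpy))
c=manip.read_camera("wrist"); cv2.imwrite("pics/w3.png",c["image"][:,:,::-1]); np.savez("pics/w3.npz",**c,tp=s["tool_pos"],er=s["ee_rot"])
c=manip.read_camera("scene"); cv2.imwrite("pics/s3.png",cv2.resize(c["image"][170:280,210:340,::-1],None,fx=5,fy=5,interpolation=cv2.INTER_CUBIC))
```

```text
6.25 [ 511.99610514 -159.21773577   33.02087753] [ 1.71737772e+02 -1.06900993e-01  1.30110815e+01] [0.0560569  0.3421458  0.26145708]
([-0.0006, -0.0047, 0.0209], [0.0011, -0.0016, -0.0018]) ([-0.0006, -0.0004, -0.0088], [0.0011, -0.0016, -0.0018])
```

View pics/w3.png

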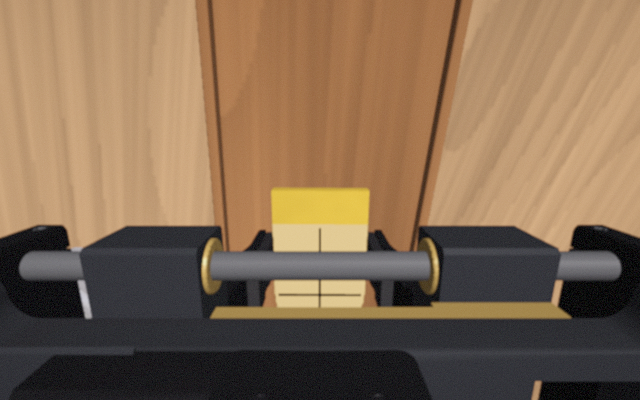

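View pics/s3.png

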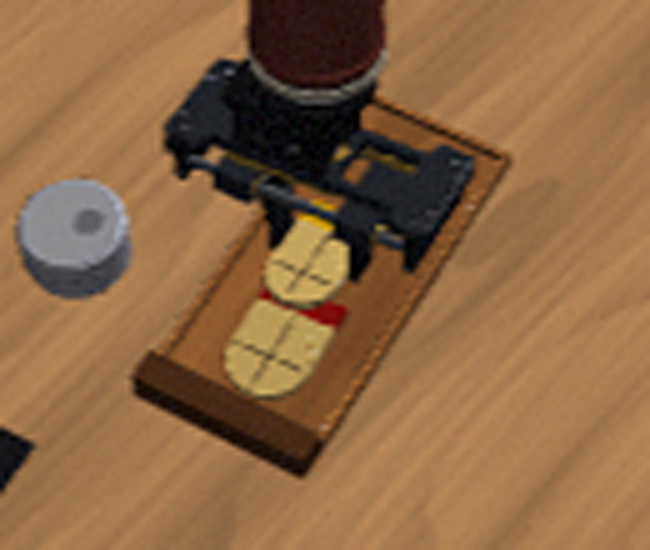

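The scene view shows the medium held over the tray, with its round end above the red tail and in line with the large one. I'll lower it now.

>>> {"op": "servo_tool", "data": {"plan": [[-1,[-0.0005,-0.0025,0.01],[0,0,0]],[-1,[-0.0005,-0.004,0.018],[0,0,0]],[-1,[-0.0005,-0.0047,0.021],[0,0,0]],[-1,[-0.0005,-0.0047,0.021],[0,0,0]],[-1,[-0.0005,-0.0047,0.021],[0,0,0]],[-1,[-0.0005,-0.0047,0.021],[0,0,0]]]}}

```text
clock: 7.1
tool_pos: [510.0, -157.8, 10.1]
ee_rot: [171.7, 0.0, 13.0]
ft_force: [0.2, 0.3, 0.2]
finger_gap: 49.6
```

Run:
```python
from h import *
from bench import manip
for i in range(4):
    s=manip.get_state(); print(s["clock"],s["tool_pos"],s["ee_rot"],s["ft_force"],s["ft_torque"])
    c=manip.read_camera("wrist")
P,tcp,rpy=place((515.65,-177.6),103.1,5.0,np.array([0,-36.2,1.5]),8.2)
print(delta(s,tcp,rpy))
```

```text
7.1 [ 510.03005359 -157.77917436   10.132613  ] [1.71742124e+02 3.33725253e-02 1.30007934e+01] [0.2046964  0.2667055  0.23653431] [ 0.06763855  0.06753993 -0.02072437]
7.15 [ 510.03578236 -157.74444325   10.14387398] [1.71743463e+02 3.04061889e-02 1.30042151e+01] [-0.58693338 -0.63058709 -0.57049578] [0.11582502 0.01132362 0.05805146]
7.2 [ 510.04560125 -157.74573297   10.16521699] [1.71744564e+02 3.08580237e-02 1.30051482e+01] [-0.45984936 -0.11288435 -0.05698371] [0.12794018 0.12929194 0.02194056]
7.25 [ 510.02261195 -157.73356633   10.16475521] [1.71744903e+02 3.27564975e-02 1.30087614e+01] [-0.89937027 -0.00962808 -0.09847914] [0.10380196 0.04499543 0.01135652]
([0.001, 0.0004, -0.0014], [0.001, 0.0008, -0.0015])
```

>>> {"op": "servo_tool", "data": {"plan": [[-1,[0.001,0,0.001],[0,0,0]],[-1,[0.001,0,0.001],[0,0,0]]]}}

```text
clock: 7.55
tool_pos: [510.7, -157.7, 9.4]
ee_rot: [171.8, 0.1, 13.0]
ft_force: [-3.7, 0.9, 7.6]
finger_gap: 49.6
```

Run:
```python
from h import *
from bench import manip
s=manip.get_state(); print(s["clock"],s["tool_pos"],s["ee_rot"],s["ft_force"],s["ft_torque"])
c=manip.read_camera("scene"); cv2.imwrite("pics/s4.png",cv2.resize(c["image"][190:270,220:320,::-1],None,fx=7,fy=7,interpolation=cv2.INTER_CUBIC))
```

```text
7.55 [ 510.73082754 -157.68384128    9.35603278] [1.71777610e+02 7.60542749e-02 1.29884661e+01] [-3.73670647  0.93517501  7.6440345 ] [ 0.09282706  0.9060189  -0.14945486]
```

View pics/s4.png

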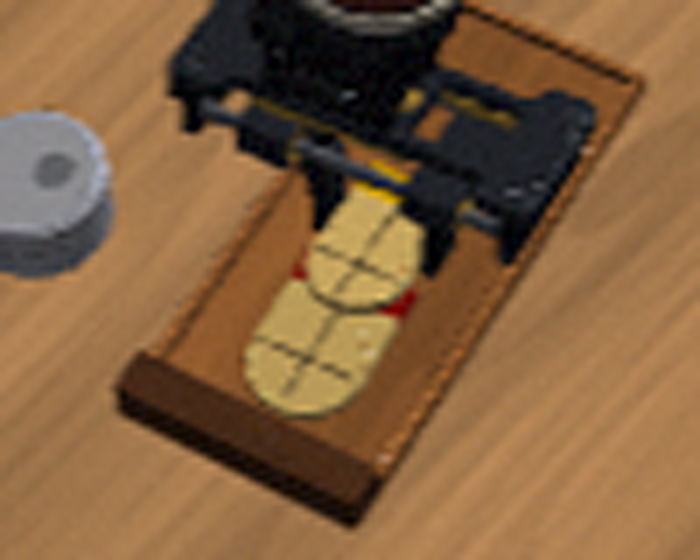

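The medium is in contact at about 8 N. I'll back off a little and release.

>>> {"op": "servo_tool", "data": {"plan": [[-1,[0,0,-0.0007],[0,0,0]],[-1,[0,0,-0.0007],[0,0,0]],[0.42,[0,0,-0.0007],[0,0,0]],[0.42,[0,0,-0.0007],[0,0,0]],[0.42,[0,0,-0.0007],[0,0,0]],[0.42,[0,0,-0.0007],[0,0,0]],[0.42,[0,0,-0.01],[0,0,0]],[0.42,[0,0,-0.04],[0,0,0]],[0.42,[0,0,-0.1],[0,0,0]],[0.42,[0,0,-0.14],[0.072,0,0]],[0.42,[0,0.08,-0.14],[0.143,0,0]],[0.42,[0,0.13,-0.14],[0.143,0,0]],[0.42,[0,0.13,-0.14],[0.143,0,0]],[0.42,[0,0.13,-0.14],[0.143,0,0]],[0.42,[0,0.13,-0.14],[0.143,0,0]]]}}

```text
clock: 9.48
tool_pos: [535.7, -261.5, 166.2]
ee_rot: [-180.0, 0.0, 13.1]
ft_force: [-0.4, 0.8, -0.5]
finger_gap: 61.7
```

Run:
```python
from h import *
from bench import manip
s=manip.get_state(); print(s["clock"],s["tool_pos"],s["ee_rot"],s["finger_gap"])
c=manip.read_camera("wrist"); cv2.imwrite("pics/w5.png",c["image"][:,:,::-1]); np.savez("pics/w5.npz",**c,tp=s["tool_pos"],er=s["ee_rot"])
```

```text
9.475 [ 535.71975794 -261.45765925  166.17056051] [-1.79989508e+02  3.94538248e-02  1.31309545e+01] 61.69644118235232
```

View pics/w5.png

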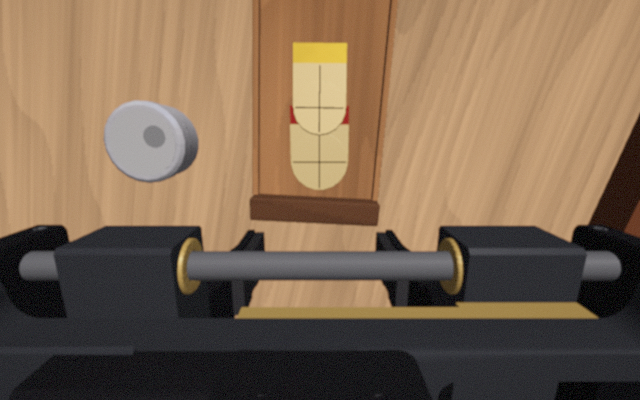

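The row is in line. The medium's tail is at (292..348,43) and its round tip at (320,135) on top of the large. I'll measure it from an enlarged crop.

Run:
```python
import cv2
im=cv2.imread("pics/w5.png")
cv2.imwrite("pics/w5c.png",cv2.resize(im[35:195,260:380],None,fx=3.75*1.0,fy=3.75,interpolation=cv2.INTER_CUBIC))
```

```text
(no output)
```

View pics/w5c.png

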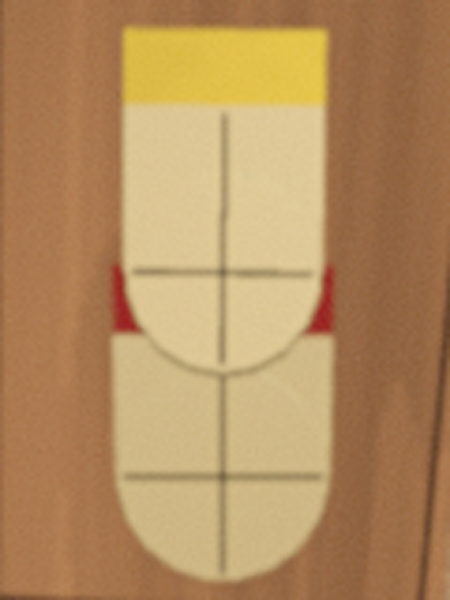

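Run:
```python
from h import *
from bench import manip
c=dict(np.load("pics/w5.npz"))
f=lambda x,y,z:wristw(c,260+(x-1.4)/3.75,35+(y-1.4)/3.75,z)[:2]
yw=lambda d:np.degrees(np.arctan2(d[1],d[0])).round(2)
mt=(f(123,28,12)+f(328,29,12))/2; mr=f(222,375,24); lt=(f(113,265,12)+f(333,266,12))/2; lr=f(223,581,12)
print("m tail",mt,"round",mr,np.linalg.norm(mt-mr),yw(mt-mr)); print("l tail",lt,"round",lr,np.linalg.norm(lt-lr),yw(lt-lr))
u=(lt-lr)/np.linalg.norm(lt-lr); print("tail-tail",(mt-lt)@u,"overlap",(lt-mr)@u, "lat",np.cross(u,mt-lt),np.cross(u,mr-lt))
print("edge yaw med",yw(f(328,29,12)-f(123,28,12))+90)
s=manip.get_state()
print(delta(s,[510,0,200],[180,0,13]),delta(s,[627.5,286,200],[180,0,1.0]),delta(s,[627.5,286,120],[180,0,1.0]))
```

```text
m tail [ 504.37318676 -122.17768384] round [ 522.54533164 -203.99930006] 83.81529531972447 102.52
l tail [ 516.52953013 -177.12331677] round [ 535.51490882 -258.66951038] 83.72709416608271 103.11
tail-tail 56.27091266049695 overlap 27.540026677500894 lat -0.6193946937168082 0.23510914774445713
edge yaw med 102.88
([0.0343, -0.2604, -0.0338], [-0.0001, 0.0005, 0.0027]) ([0.2138, -0.5121, -0.0338], [-0.0001, 0.0005, 0.2122]) ([0.2139, -0.5121, 0.0462], [-0.0001, 0.0005, 0.2122])<stdin>:8: DeprecationWarning: Arrays of 2-dimensional vectors are deprecated. Use arrays of 3-dimensional vectors instead. (deprecated in NumPy 2.0)
```

>>> {"op": "servo_tool", "data": {"plan": [[0.6,[0.02,-0.06,-0.034],[0,0,0.03]],[0.8,[0.045,-0.12,-0.034],[0,0,0.06]],[1,[0.07,-0.18,-0.034],[0,0,0.09]],[1,[0.095,-0.24,-0.034],[0,0,0.12]],[1,[0.12,-0.3,-0.034],[0,0,0.15]],[1,[0.145,-0.36,-0.034],[0,0,0.18]],[1,[0.17,-0.42,-0.034],[0,0,0.21]],[1,[0.195,-0.47,-0.034],[0,0,0.212]],[1,[0.214,-0.512,-0.034],[0,0,0.212]],[1,[0.214,-0.512,-0.01],[0,0,0.212]],[1,[0.214,-0.512,0.03],[0,0,0.212]],[1,[0.214,-0.512,0.046],[0,0,0.212]],[1,[0.214,-0.512,0.046],[0,0,0.212]],[1,[0.214,-0.512,0.046],[0,0,0.212]],[1,[0.214,-0.512,0.046],[0,0,0.212]]]}}

```text
clock: 11.4
tool_pos: [629.5, 283.8, 121.2]
ee_rot: [-180.0, -0.1, 0.9]
ft_force: [0.0, 0.5, -0.3]
finger_gap: 86.8
```

Run:
```python
from h import *
from bench import manip
s=manip.get_state(); print(s["clock"],s["tool_pos"],s["ee_rot"],s["finger_gap"])
c=manip.read_camera("wrist"); cv2.imwrite("pics/w6.png",c["image"][:,:,::-1]); np.savez("pics/w6.npz",**c,tp=s["tool_pos"],er=s["ee_rot"])
cv2.imwrite("pics/w6c.png",cv2.resize(c["image"][140:260,260:380,::-1],None,fx=5,fy=5,interpolation=cv2.INTER_CUBIC))
```

```text
11.4 [629.49261782 283.82881321 121.2440558 ] [-1.79995513e+02 -7.87320057e-02  8.56204554e-01] 86.8032667625703
```

View pics/w6.png

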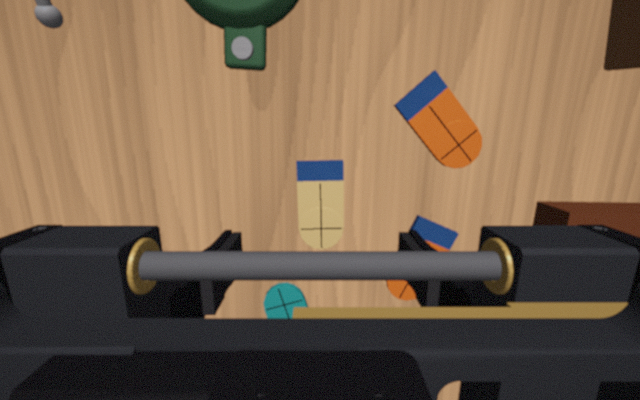

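View pics/w6c.png

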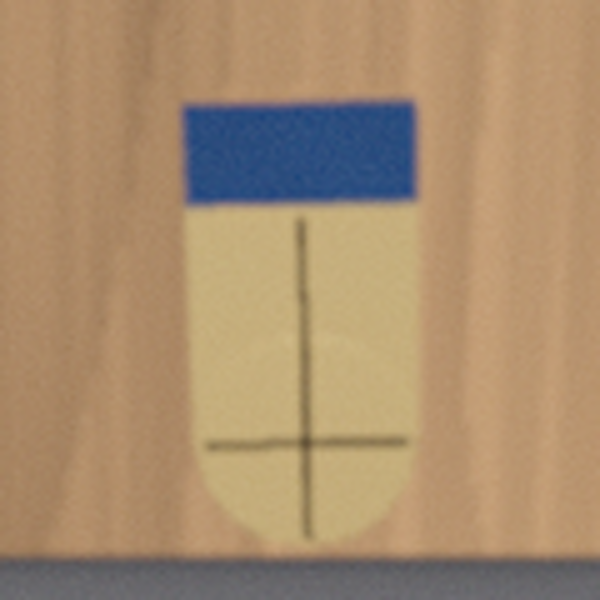

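The small's tail corners are at crop (183,105) and (415,101), with its tip at (309,545). The lower orange look-alike, with its tail near (435,235), is close to the right finger, so I'll check the clearance.

Run:
```python
from h import *
c=dict(np.load("pics/w6.npz"))
f=lambda x,y,z:wristw(c,260+(x-2)/5,140+(y-2)/5,z)[:2]
yw=lambda d:np.degrees(np.arctan2(d[1],d[0])).round(2)
a,b,r=f(183,105,8),f(415,101,8),f(309,545,8);t=(a+b)/2
print(t,r,(t+r)/2,np.linalg.norm(t-r),np.linalg.norm(a-b),yw(t-r),yw(b-a)+90)
print("orange",[wristw(c,*p,8)[:2].round() for p in ((415,217),(457,236),(411,228))])
k=(t+r)/2+8*(t-r)/84; k=k-[1.1,0]; print("grip",k)
s=dict(tool_pos=c["tp"],ee_rot=c["er"])
print(delta(s,[k[0],k[1],1.5],[180,0,1.6]))
```

```text
[629.80912256 321.58522885] [632.95620195 237.79686839] [631.38266225 279.69104862] 83.84744156497456 41.14886489319245 92.15 91.83
orange [array([719., 270.]), array([761., 252.]), array([717., 260.])]
grip [629.98294041 287.67089247]
([0.0004, -0.0038, 0.1197], [-0.0001, -0.0014, -0.013])
```

>>> {"op": "servo_tool", "data": {"plan": [[0.6,[0.0005,-0.0038,0.05],[0,0,-0.02]],[0.6,[0.0005,-0.0038,0.1],[0,0,-0.02]],[0.6,[0.0005,-0.0038,0.115],[0,0,-0.02]],[0.6,[0.0005,-0.0038,0.1195],[0,0,-0.02]],[0.6,[0.0005,-0.0038,0.1195],[0,0,-0.02]],[0.6,[0.0005,-0.0038,0.1195],[0,0,-0.02]],[-1,[0.0005,-0.0038,0.1195],[0,0,-0.02]],[-1,[0.0005,-0.0038,0.1195],[0,0,-0.02]],[-1,[0.0005,-0.0038,0.1195],[0,0,-0.02]],[-1,[0.0005,-0.0038,0.1195],[0,0,-0.02]],[-1,[0.0005,-0.0038,0.1195],[0,0,-0.02]],[-1,[0.0005,-0.0038,0.1195],[0,0,-0.02]]]}}

```text
clock: 12.95
tool_pos: [629.6, 287.4, 0.6]
ee_rot: [180.0, -0.0, 2.0]
ft_force: [0.3, 0.8, 5.8]
finger_gap: 41.6
```

Run:
```python
from h import *
from bench import manip
s=manip.get_state(); print(s["clock"],s["tool_pos"],s["ee_rot"],s["finger_gap"],s["ft_force"])
p=s["tool_pos"]
print(delta(s,[p[0],p[1],160],s["ee_rot"]),delta(s,[510,-230,160],[180,0,13]))
```

```text
12.95 [629.60839587 287.38599863   0.63078775] [ 1.79954665e+02 -2.01669195e-02  2.00526977e+00] 41.60414548764104 [0.25739539 0.84121851 5.75276605]
([0.0001, 0.0001, -0.1594], [0.0, 0.0, 0.0]) ([-0.1376, 0.513, -0.159], [0.0008, -0.0003, -0.1919])
```

>>> {"op": "servo_tool", "data": {"plan": [[-1,[0,0,-0.04],[0,0,0]],[-1,[0,0,-0.1],[0,0,0]],[-1,[0,0,-0.159],[0,0,0]],[-1,[-0.015,0.06,-0.159],[0,0,-0.03]],[-1,[-0.03,0.12,-0.159],[0,0,-0.06]],[-1,[-0.045,0.18,-0.159],[0,0,-0.09]],[-1,[-0.06,0.24,-0.159],[0,0,-0.12]],[-1,[-0.08,0.3,-0.159],[0,0,-0.15]],[-1,[-0.095,0.36,-0.159],[0,0,-0.18]],[-1,[-0.11,0.42,-0.159],[0,0,-0.192]],[-1,[-0.125,0.47,-0.159],[0,0,-0.192]],[-1,[-0.138,0.513,-0.159],[0,0,-0.192]],[-1,[-0.138,0.513,-0.159],[0,0,-0.192]],[-1,[-0.138,0.513,-0.159],[0,0,-0.192]],[-1,[-0.138,0.513,-0.159],[0,0,-0.192]]]}}

```text
clock: 14.82
tool_pos: [509.7, -228.5, 159.5]
ee_rot: [180.0, 0.1, 13.1]
ft_force: [-0.0, 0.7, -1.4]
finger_gap: 41.8
```

Run:
```python
from h import *
from bench import manip
s=manip.get_state(); print(s["clock"],s["tool_pos"],s["ee_rot"],s["finger_gap"],s["ft_force"])
c=manip.read_camera("wrist"); cv2.imwrite("pics/w7.png",c["image"][:,:,::-1]); np.savez("pics/w7.npz",**c,tp=s["tool_pos"],er=s["ee_rot"])
cv2.imwrite("pics/w7c.png",cv2.resize(c["image"][60:210,240:400,::-1],None,fx=4,fy=4,interpolation=cv2.INTER_CUBIC))
```

```text
14.825 [ 509.74621181 -228.47115376  159.4839734 ] [1.79976667e+02 5.89457929e-02 1.31403161e+01] 41.81778687656944 [-0.04315967  0.73898939 -1.40057341]
```

View pics/w7.png

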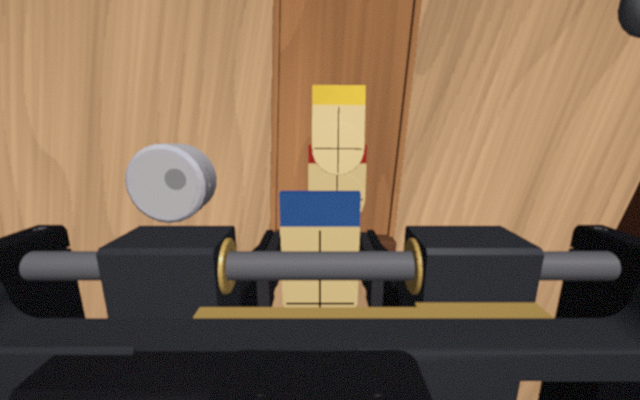

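View pics/w7c.png

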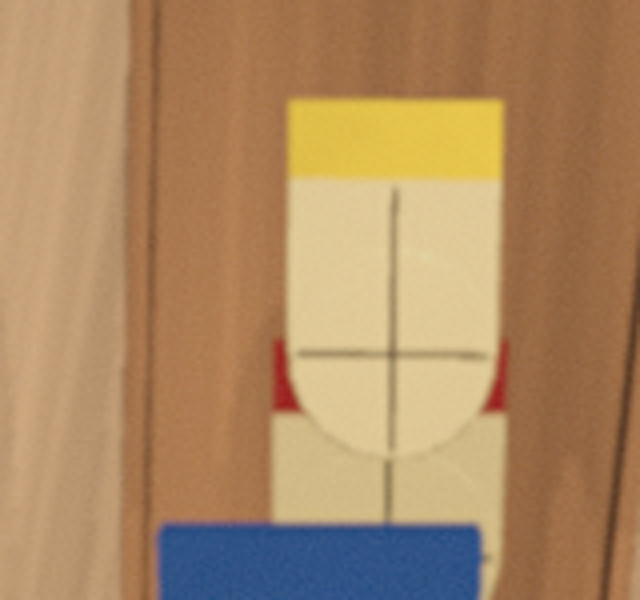

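Run:
```python
from h import *
from bench import manip
c=dict(np.load("pics/w7.npz"))
f=lambda x,y,z:wristw(c,240+(x-1.5)/4,60+(y-1.5)/4,z)[:2]
yw=lambda d:np.degrees(np.arctan2(d[1],d[0])).round(2)
a,b,r=f(288,99,12),f(504,99,12),f(391,458,24);t=(a+b)/2
print("med tail",t,"round",r,yw(t-r),yw(b-a)+90,np.linalg.norm(b-a))
R=Ro.from_euler("xyz",c["er"],degrees=True)
z=c["tp"][2]+7.3
A,B=f(159,525,z),f(480,525,z); h=R.inv().apply(np.append((A+B)/2,z)-c["tp"]); print("held tail",h,np.linalg.norm(B-A),yw(B-A))
n=np.array([np.cos(np.radians(13)),np.sin(np.radians(13))])
T=t-h[0]*n; print("T",T)
P,tcp,rpy=place(T,102.8,4.5,np.array([0,h[1],0.6]),8.1,dist=56); print(P,tcp,rpy)
s=manip.get_state()
for up in (60,22,0): print(up,delta(s,tcp+[0,0,up],rpy))
```

```text
med tail [ 504.22404678 -122.05055496] round [ 522.48289312 -203.22916939] 102.68 103.14 50.8112469342578
held tail [  0.95701716 -34.59427648  -7.31507695] 41.010944603886124 13.15
T [ 503.29155791 -122.26583697]
[490.88484204 -67.65747313   4.5       ] [ 498.45396037 -100.97307188    9.96839037] [171.9   0.   12.8]
60 ([0.0181, -0.1269, 0.0895], [-0.1409, 0.0005, 0.006])
22 ([0.0181, -0.1269, 0.1275], [-0.1409, 0.0005, 0.006])
0 ([0.0181, -0.1269, 0.1495], [-0.1409, 0.0005, 0.006])
```

>>> {"op": "servo_tool", "data": {"plan": [[-1,[0.009,-0.06,0],[-0.07,0,0.003]],[-1,[0.018,-0.12,0.01],[-0.141,0,0.006]],[-1,[0.018,-0.127,0.06],[-0.141,0,0.006]],[-1,[0.018,-0.127,0.11],[-0.141,0,0.006]],[-1,[0.018,-0.127,0.127],[-0.141,0,0.006]],[-1,[0.018,-0.127,0.127],[-0.141,0,0.006]],[-1,[0.018,-0.127,0.127],[-0.141,0,0.006]],[-1,[0.018,-0.127,0.127],[-0.141,0,0.006]],[-1,[0.018,-0.127,0.127],[-0.141,0,0.006]]]}}

```text
clock: 16.0
tool_pos: [498.8, -102.5, 33.5]
ee_rot: [171.9, -0.1, 12.6]
ft_force: [0.6, -0.2, 0.3]
finger_gap: 41.5
```

Run:
```python
from h import *
from bench import manip
s=manip.get_state(); print(s["clock"],s["tool_pos"],s["ee_rot"],s["ft_force"])
P,tcp,rpy=place([503.3,-122.27],102.8,4.5,np.array([0,-34.6,0.6]),8.1)
print(delta(s,tcp,rpy),delta(s,tcp+[0,0,2],rpy))
c=manip.read_camera("scene"); cv2.imwrite("pics/s8.png",cv2.resize(c["image"][180:280,220:330,::-1],None,fx=5,fy=5,interpolation=cv2.INTER_CUBIC))
```

```text
16.0 [ 498.79175896 -102.46370492   33.46947165] [ 1.71880978e+02 -7.48027566e-02  1.26481624e+01] [ 0.5964734  -0.23340699  0.31564275]
([-0.0, -0.0048, 0.0231], [0.0003, -0.0009, -0.0028]) ([-0.0, -0.0045, 0.0211], [0.0003, -0.0009, -0.0028])
```

View pics/s8.png

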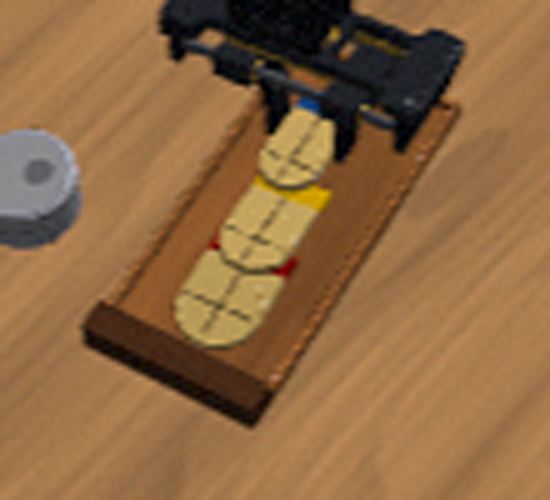

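The small is held in line above the yellow tail. I'll lower it to just above the floor.

>>> {"op": "servo_tool", "data": {"plan": [[-1,[0,-0.0025,0.01],[0,0,-0.003]],[-1,[0,-0.004,0.018],[0,0,-0.003]],[-1,[0,-0.0045,0.0205],[0,0,-0.003]],[-1,[0,-0.0045,0.0205],[0,0,-0.003]],[-1,[0,-0.0045,0.0205],[0,0,-0.003]],[-1,[0,-0.0045,0.0205],[0,0,-0.003]]]}}

```text
clock: 16.8
tool_pos: [498.0, -100.9, 11.9]
ee_rot: [171.9, 0.0, 12.8]
ft_force: [0.7, 0.2, -0.1]
finger_gap: 41.5
```

>>> {"op": "servo_tool", "data": {"plan": [[-1,[0,0,0.001],[0,0,0]],[-1,[0,0,0.0015],[0,0,0]],[-1,[0,0,0.0015],[0,0,0]]]}}

```text
clock: 17.18
tool_pos: [497.8, -101.1, 10.2]
ee_rot: [171.9, 0.0, 12.8]
ft_force: [-0.6, 0.1, -0.9]
finger_gap: 41.0
```

>>> {"op": "servo_tool", "data": {"plan": [[-1,[0,0,0.001],[0,0,0]],[-1,[0,0,0.001],[0,0,0]]]}}

```text
clock: 17.42
tool_pos: [498.0, -101.2, 9.2]
ee_rot: [171.9, 0.0, 12.8]
ft_force: [0.2, -0.3, -0.1]
finger_gap: 41.6
```

>>> {"op": "servo_tool", "data": {"plan": [[-1,[0,0,0.0008],[0,0,0]],[-1,[0,0,0.0008],[0,0,0]]]}}

```text
clock: 17.68
tool_pos: [498.0, -101.3, 9.0]
ee_rot: [171.9, 0.0, 12.8]
ft_force: [-4.8, 2.3, 13.5]
finger_gap: 41.3
```

>>> {"op": "servo_tool", "data": {"plan": [[-1,[0,0,-0.0007],[0,0,0]],[-1,[0,0,-0.0007],[0,0,0]],[0.25,[0,0,-0.0007],[0,0,0]],[0.25,[0,0,-0.0007],[0,0,0]],[0.25,[0,0,-0.0007],[0,0,0]],[0.25,[0,0,-0.0007],[0,0,0]],[0.25,[0,0,-0.01],[0,0,0]],[0.25,[0,0,-0.04],[0,0,0]],[0.25,[0,0,-0.1],[0,0,0]],[0.25,[0,0,-0.16],[0.072,0,0]],[0.25,[0,0.06,-0.17],[0.141,0,0]],[0.25,[0,0.12,-0.18],[0.141,0,0]],[0.25,[0,0.16,-0.18],[0.141,0,0]],[0.25,[0,0.16,-0.18],[0.141,0,0]],[0.25,[0,0.16,-0.18],[0.141,0,0]],[0.25,[0,0.16,-0.18],[0.141,0,0]]]}}

```text
clock: 19.68
tool_pos: [527.7, -229.2, 209.2]
ee_rot: [-180.0, 0.0, 13.0]
ft_force: [0.1, 0.7, 0.2]
finger_gap: 54.4
```

Run:
```python
from h import *
from bench import manip
s=manip.get_state(); print(s["clock"],s["tool_pos"],s["ee_rot"],s["finger_gap"])
c=manip.read_camera("wrist"); cv2.imwrite("pics/w9.png",c["image"][:,:,::-1]); np.savez("pics/w9.npz",**c,tp=s["tool_pos"],er=s["ee_rot"])
cv2.imwrite("pics/w9c.png",cv2.resize(c["image"][0:200,250:390,::-1],None,fx=3,fy=3,interpolation=cv2.INTER_CUBIC))
for n in ("scene","top"):
    c=manip.read_camera(n); cv2.imwrite(f"pics/{n}9.png",c["image"][:,:,::-1])
```

```text
19.675 [ 527.73392501 -229.22527535  209.18666242] [-1.79996521e+02  3.77063161e-02  1.29581880e+01] 54.44592144000707
```

View pics/w9.png

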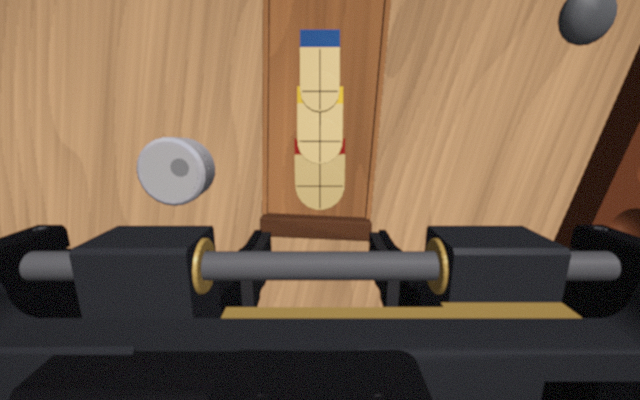

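View pics/w9c.png

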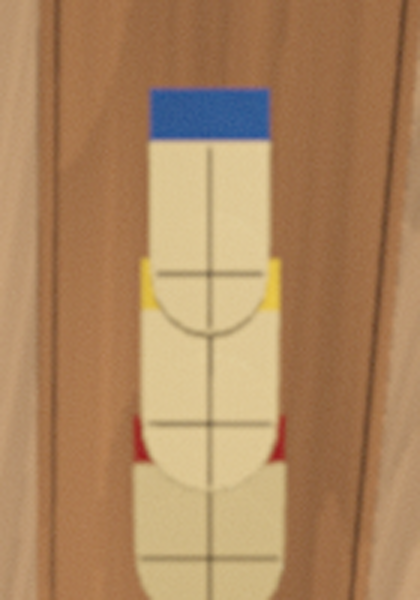

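View pics/scene9.png

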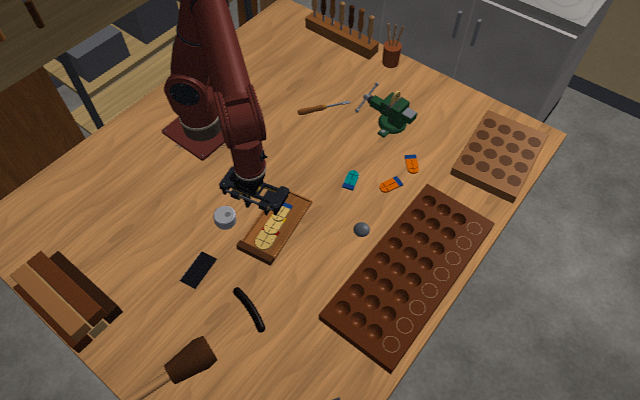

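All three lie in line. I'll check the overlaps and tail heights in numbers before handing in.

Run:
```python
from h import *
from bench import manip
c=dict(np.load("pics/w9.npz"))
f=lambda x,y,z:wristw(c,250+(x-1)/3,(y-1)/3,z)[:2]
yw=lambda d:np.degrees(np.arctan2(d[1],d[0])).round(2)
st,sr=(f(150,89,12)+f(271,89,12))/2,f(210,335,24)
mt,mr=(f(141,258,12)+f(281,258,12))/2,f(210,490,24)
lt=(f(134,415,12)+f(286,415,12))/2
print("small",st,sr,yw(st-sr),"overlap on med",np.linalg.norm(mt-sr)); print("med",mt,mr,yw(mt-mr),"overlap on large",np.linalg.norm(lt-mr),"large tail",lt)
R=Ro.from_euler("xyz",c["er"],degrees=True).as_matrix();M=c["mount"]
def h(u,v):
    Z=np.median(c["range_z"][v-1:v+2,u-1:u+2]); p=np.array([(u-c["cx"])/c["fx"]*Z,(v-c["cy"])/c["fy"]*Z,Z])
    return (R@(M[:3,:3]@p+M[:3,3])+c["tp"])[2].round(1)
print("heights s tail,s round,m round,large,floor",h(320,33),h(320,107),h(320,158),h(320,190),h(285,60))
a,b=cv2.imread("pics/top0.png"),cv2.imread("pics/top9.png")
d=(cv2.absdiff(a,b).max(2)>40).astype(np.uint8); n,_,stt,_=cv2.connectedComponentsWithStats(d)
print([x.tolist() for x in stt[1:] if x[4]>15])
print(manip.hand_in())
```

```text
small [491.80426625 -67.73407027] [ 510.26870339 -148.73760545] 102.84 overlap on med 27.45741244675357
med [ 504.46505778 -121.90055651] [ 522.72266492 -202.85016697] 102.71 overlap on large 26.994426886330785 large tail [ 516.66721734 -176.54369177]
heights s tail,s round,m round,large,floor 12.4 23.4 23.0 12.4 4.0
[[225, 118, 276, 282, 17382], [209, 166, 22, 15, 121], [231, 172, 8, 8, 16], [343, 201, 70, 29, 1066], [212, 238, 6, 12, 60], [6, 310, 26, 12, 152], [0, 322, 44, 76, 1883], [47, 328, 108, 72, 2737], [304, 381, 19, 4, 19], [324, 382, 15, 9, 20], [0, 387, 11, 13, 102], [343, 395, 8, 5, 22]]
the job is handed in; nothing more can be done
None
```

I laid the medium template on the large one and the small one on the medium. Each was tilted about 8° and lowered until it lightly touched, with its rounded end toward the stop block. The job was handed in about 20 s in, with the gripper clear.

**Overlap and line:** My last wrist-camera check put the medium's overlap on the large at about 27 mm and the small's on the medium at about 27.5 mm, where a third is 28 mm. All three point within about 0.5° of each other.

**Tails:** The small's tail top measured 12.4 mm and the tray floor 4.0 mm, so that tail is down. I did not measure the medium's tail height directly, but its rounded end sat at the height expected with its tail on the floor.

**The rest of the bench:** The large template measured the same position within about 1 mm before and after. The look-alikes and loose things look unmoved in the final pictures. In the before/after top-view comparison, the arm hid part of the scene.

No check failed. The wrist camera read 1 to 2 mm differently from the top camera, and I allowed for that by measuring each template against the previous one in the same picture.

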